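# Check a board at two holes under the pointer, then hold its sprung clamp frame half open

## Task

Check the circuit board on the sliding stage: with the black knob slide the carrier until the needle stands right over the gold-ringed hole at the handle end of the board, pause there for a second, then slide on until it stands over the gold-ringed hole at the hinge end and pause again. Leave the carrier there with the needle over that hole, and only then lift the spring-closed hold-down frame by its bow handle until its side finger is level with the index tab on the quadrant, not swinging it well past the tab. Finish while still holding the frame there by the handle, so that I can take the board out, and leave the other things on the bench undisturbed.

Things in the scene. Friction and masses are not known exactly. Their poses are not given: they have to be found in the camera images.
- stage: Grey fixed x-y inspection stage: base plate 400 x 400 x 16 mm on the bench. Origin on its underside straight below the needle; own -x points to the handle side (towards the robot), +y to the knob side, z up; plate spans x -170 to 230, y -200 to 200 mm. A 150 mm column at x 200, y -100 mm carries a thin arm (8 mm bar, 124 mm up) straight to the needle.
- carrier: Aluminium carrier, 210 x 250 mm, top face 66 mm above the bench, with board, knob, quadrant and frame all on it. Slides along stage x and y, 42 mm either side of the middle, without turning; about 7 N along each axis moves it and it stays where it is left. Origin: on the bench plane below its middle; axes as the stage's. It is below the needle when centred.
- needle_tip (a point): Point of the fixed steel needle, 80 mm above the bench, 11 mm above the board. The needle never moves; the carrier is slid under it.
- hole_near (a point): Centre of the gold-ringed hole (ring 12 mm across, hole 5 mm) at the handle end of the board, on the knob's side, on the board's top face (69 mm above the bench).
- hole_far (a point): Centre of the gold-ringed hole (same size) at the hinge end of the board, diagonally opposite, on the quadrant's side. From the near hole it lies 72 mm along stage x and -64 mm along stage y.
- knob_grip (a point): Grip point on the axis of the carrier's upright black push knob, 104 mm above the bench: a cylinder 20 mm across from 90 to 118 mm up, top at 122 mm, on a thinner neck. At x -20, y +105 mm on the carrier, 20 mm clear of the frame's side.
- hold_frame: Flat aluminium window frame, 150 mm wide, 165 mm long, level over the board, top face 88 mm above the bench when shut. Origin on the hinge axis at mid width, 82 mm up; own y is the hinge axis, parallel to stage y; it reaches along own -x to the handle. Lifting the handle turns it about +y, up to 1.2 rad; springs and weight pull it shut: about 3.5 N at the handle when shut, 5 N at 40 degrees.
- handle_mid (a point): Middle of the bar of the steel bow handle on the frame's front: round bar 10 mm thick, 102 mm long, parallel to the hinge, on posts 92 mm apart; 154 mm from the hinge axis along the frame and 38 mm above it when shut (120 mm above the bench, 32 mm above the frame's top). An upright gripper will do: the bar rolls between the fingers as the frame turns and sinks about 3 mm in them.
- finger_tip (a point): Point on the frame at the tip of its steel side finger (4 mm thick, 3 mm high at the tip), 100 mm from the hinge axis; at hinge height when the frame is shut, and on the same circle as index_mark.
- index_mark (a point): Point of the index tab, a dark steel bar 30 x 6 mm with a black thumb screw, clamped on the edge of the upright steel quadrant on the carrier's -y side; 100 mm from the hinge axis. The frame is at the marked angle (between 23 and 43 degrees open, differing each time) when finger_tip coincides with it.
- index: The index tab; origin on the hinge axis, own -x points along the marked direction of the frame, own y along the hinge, z towards more opening. It is clamped and stays.
- lens_dome: White lens dome 28 mm across, 17 mm high, loose on the stage's base plate; leave alone.
- gasket: Black rubber ring 32 mm across, 5 mm thick, loose on the stage's base plate; leave alone.
- screwdriver: Screwdriver 170 mm long lying on the bench at the quadrant's side of the stage; leave alone.
- spare_board: Small spare circuit board 75 x 55 mm, 16 mm high, on the bench at the knob's side; leave alone.
- tweezers: Steel tweezers 120 mm long lying on the bench before the stage; leave alone.
- solder_reel: Grey reel 56 mm across, 37 mm high, on the bench at the knob's side; leave alone.
- flux_bottle: Small clear bottle 38 mm across, 85 mm high, on the bench at the quadrant's side; leave alone.

How it is judged:
On the way, in this order (a step that is already met when the one before it is completed fails the run):
1. the needle stands over the gold-ringed hole at the handle end (within 3 mm), the frame shut, the carrier paused there (horizontal distance between needle_tip and hole_near below 0.003 m and angle between hold_frame's own z axis and vertical below 0.1 rad), for 0.6 s.
2. the needle stands over the gold-ringed hole at the hinge end (within 3 mm), the frame shut, the carrier paused there (horizontal distance between needle_tip and hole_far below 0.003 m and angle between hold_frame's own z axis and vertical below 0.1 rad), for 0.6 s.
At the end, for the whole second after the job is handed in: The gripper's fingers still hold the hold-down frame (more than 1.5 N), at rest, with its side finger within 7 mm (4 degrees) of the index tab, and the needle is still over the gold ring of the hinge-end hole (within 6 mm of its centre) (distance between finger_tip and index_mark below 0.007 m and horizontal distance between needle_tip and hole_far below 0.006 m and contact force between the fingers and hold_frame above 1.5 N and angular speed of hold_frame below 0.1 rad/s); the arm keeps its last pose, push and grip.
It fails at once if the frame is swung more than 20 mm (at the finger) past the index tab (z of finger_tip in the frame of index above 0.02 m).
It fails at once if the frame is raised while the needle is not over the hinge-end hole (more than 10 mm off) (angle between hold_frame's own z axis and vertical above 0.12 rad and horizontal distance between needle_tip and hole_far above 0.01 m).
It fails at once if another thing on the bench is disturbed (moved more than 20 mm) (distance of any of lens_dome, gasket, screwdriver, spare_board, tweezers, solder_reel, flux_bottle from where it was at the start of the episode above 0.02 m).
It also fails if it takes over 64 s, if anything falls off the work surface, if the arm or the gripper's body presses on something with over 40 N, if the wrist force passes 120 N, or if a joint passes its speed limit or range.

## Robot

A 6-joint arm with a two-finger parallel gripper is mounted at the origin on the work surface. World frame = base frame: x ahead of the robot, y to its left, z up, the work surface at z = 0. Lengths are in m, angles in rad, forces in N, time in s.
With the tool pointing down it reaches from about 0.375 to 0.925 m from the base axis. Payload 5.7 kg.
Tool frame: the origin (TCP) lies midway between the tips of the shut fingers; the grasp point (between the pads) lies grasp_offset behind it (grasp_offset is the distance from the TCP to the grasp point, in m); z points along the fingers, y is the line along which they close (so a half turn about z gives the same grasp; the last joint's range is limited). The gripper opens to 88 mm and grips with 3 to 60 N. Pads are 20 mm wide; open, the fingers measure 115 mm over their backs; the gripper's body (75 mm by 178 mm) begins 61 mm behind the grasp point.
Start: joints at [0.993, 0.359, 1.51, -0, 1.272, -0.115], TCP at [0.268, 0.537, 0.223] pointing down, gripper open.
Joint ranges: [-2.97, 2.97], [-1.01, 2.36], [0.21, 2.38], [-0.96, 4.11], [0.2, 2.71], [-2.98, 2.98]. Speed limits (rad/s): [2.39, 2.39, 3.14, 3.14, 3.14, 3.14].

## Interface

Orientations are given as a unit quaternion [x, y, z, w].
In Python, from rig import * gives the robot as it stands. The module is installed in compiled form; this text tells all that it offers.
- The arm moves only by the tool carry_out, never from a script. Its argument "deltas" is a list of rows, each an object of numbers: "fingers": the opening, from -1 (shut) to 1 (fully open); "dx", "dy", "dz": the shift along the tool's x, y, z in mm; "twist": the turn about the tool's z in rad. In form: [{"fingers": .., "dx": .., "dy": .., "dz": .., "twist": ..}, ...]. A call has 1 to 20 rows; each row is the pose to reach, as a shift and turn from the pose commanded when the call began, along the tool's axes at that moment; what a row does not reach only later rows make up. A row lasts 1/12 s, in which the tool goes at most 41.7 mm and 7.16 degrees, less where a joint would pass 70% of its speed; a pose out of reach is approached as far as the arm can. A call with a gripper value outside its range is refused whole. The fingers move at their own pace and stop on an object; "force" is the grip in N (left out, the last holds). Time passes only in rows, so rows that repeat a pose let the fingers close. It gives the time, the measured TCP pose, the force, the opening and the grip force at its end, in the units of the state.
- state(): the state, without advancing time (a new reading comes with each control period).
- camera(name): name is "scene" or "top" or "wrist"; returns a dict with "image" (480x640x3 uint8, red, green, blue), "depth" (480x640 float32, m along the optical axis (not along the pixel's ray), 0 where there is no reading), "intrinsics" (3x3 intrinsics, pixels), "rvec" (rotation vector, rad) and "tvec" (3), from world to camera coordinates, as OpenCV has them. Camera axes: x right, y down, z forward; pixel columns grow to the right and rows downward; lengths in m; the calibration is good to about 2 mm. A picture is of the moment at which its call begins.
- finish_job(): hands the job in; it is judged then, once.
Trained networks look in the newest picture that a camera, given by its name, has taken for a name from the list of things; names that differ only in an ending like _2 or _b are one class to them, and where a whole thing is asked for, a point or a joint stands for the part that bears it (a point fixed in the world has none). Each returns a list of dicts, best first, with "score" (0 to 1); they miss things now and then, are a little off and sometimes report something else, mostly with a low value. They report only what shows in the picture. A call takes as long as a camera call.
- find_in(name, camera): "xyz" ([x, y, z] in m, in the coordinates of the camera as it stood for that picture, good to about 4 mm: the middle of the surface that is visible of it).
- regions_of(name, camera): "region" (480x640 bool, what is visible of it).
- pinpoint(name, camera): "xyz" ([x, y, z] in m, in the coordinates of the camera as it stood for that picture, good to about 4 mm: a listed point, or the origin of a listed thing).
The state is a dict: "t": time; "joint_positions": joint angles; "qvel": joint speeds; "joint_torque": joint torques, N m; "eef_pos": TCP position; "eef_rot": TCP orientation; "contact_force": force on the tool from outside, world axes, zero at the start; "torque": the same for the moment, N m; "gripper_width": finger opening in m; "grasp_force": force on a finger pad.
Only numpy, scipy, OpenCV 4.12 (cv2) and the standard library are available. Lean on these libraries where they do the work, as an engineer would, in place of code of your own. Each camera call takes 0.05 s, during which the arm holds its last target. There are 200 camera calls.

## Working session

There is one attempt and no reset: what is moved stays moved. The work goes in short steps, Python scripts to look and compute and a tool call to move; the robot and the scene stay as the last step left them, time stands still between calls to the robot, and variables do not carry over. Pictures are saved under pics/ and viewed, at most 10 in all, crops included, and the job is handed in when it is done.

Besides the shell and the picture viewer there is one more tool, called after "Emit:" as name(argument=value, ...), one argument or row to a line, values as JSON. carry_out: Moves the arm, as the interface text tells. Its arguments: {"type":"object","properties":{"deltas":{"type":"array","items":{"type":"object","properties":{"fingers":{"type":"number"},"dx":{"type":"number"},"dy":{"type":"number"},"dz":{"type":"number"},"twist":{"type":"number"}}}},"force":{"type":"number"}},"required":["deltas"]}

```bash
mkdir -p pics; cat > h.py <<'E'
from rig import *
import numpy as np, cv2
from scipy.spatial.transform import Rotation as R
def w(c,p):
    Rm=cv2.Rodrigues(np.array(c["rvec"],float))[0]; return Rm.T@(np.array(p)-np.array(c["tvec"]).ravel())
def px(c,p):
    Rm=cv2.Rodrigues(np.array(c["rvec"],float))[0]; q=c["intrinsics"]@(Rm@np.array(p)+np.array(c["tvec"]).ravel()); return q[:2]/q[2]
def save(c,n): cv2.imwrite("pics/"+n+".png",c["image"][:,:,::-1])
np.set_printoptions(precision=4,suppress=True)
E
python3 - <<'E'
from h import *
s=state();print(s)
for cam in ["scene","top"]:
    c=camera(cam);save(c,cam+"0");print(cam,w(c,[0,0,0]))
    for n in ["stage","carrier","needle_tip","hole_near","hole_far","knob_grip","hold_frame","handle_mid","finger_tip","index_mark","index"]:
        for d in pinpoint(n,cam)[:1]: print(n,d["score"],w(c,d["xyz"]))
E
```

```text
{'t': 0.0, 'joint_positions': array([ 0.9929,  0.3595,  1.5114, -0.    ,  1.2725, -0.1151]), 'qvel': array([-0.0011, -0.0001,  0.0008,  0.    ,  0.0011, -0.0008]), 'joint_torque': array([  0.    , -51.5375, -27.0737,   0.0677,   0.035 ,  -0.0001]), 'eef_pos': array([0.2675, 0.5363, 0.2218]), 'eef_rot': array([ 0.2293,  0.9733, -0.0009, -0.0003]), 'contact_force': array([0.8789, 0.0757, 0.0955]), 'torque': array([-0.0009,  0.0017, -0.0188]), 'grasp_force': 0.0, 'gripper_width': 0.08803139774237007}
scene [1.0954 0.3897 0.6703]
stage 0.91 [ 0.6173  0.0025 -0.005 ]
carrier 0.87 [ 0.6235  0.0113 -0.005 ]
needle_tip 0.9 [0.6174 0.0019 0.0746]
hole_near 0.62 [0.5963 0.0523 0.0661]
hole_far 0.87 [ 0.6459 -0.0293  0.0696]
knob_grip 0.65 [0.6279 0.1196 0.1074]
hold_frame 0.64 [ 0.7035 -0.0077  0.0763]
handle_mid 0.98 [0.5505 0.031  0.1206]
finger_tip 0.88 [ 0.5814 -0.0791  0.082 ]
index_mark 0.55 [ 0.6032 -0.0837  0.1413]
index 0.41 [0.8186 0.0226 0.019 ]
top [0.4826 0.0214 1.0532]
stage 0.71 [ 0.6184  0.0079 -0.0004]
carrier 0.86 [ 0.6237  0.0082 -0.0014]
needle_tip 0.84 [0.623  0.0037 0.0783]
hole_near 0.6 [0.593  0.0538 0.0711]
hole_far 0.76 [ 0.6502 -0.0308  0.0726]
knob_grip 0.84 [0.6296 0.1218 0.1045]
hold_frame 0.85 [ 0.7027 -0.0103  0.0891]
handle_mid 0.8 [0.5556 0.0315 0.1184]
finger_tip 0.9 [ 0.5849 -0.0739  0.0851]
index_mark 0.7 [ 0.6035 -0.0789  0.1373]
```

View pics/scene0.png

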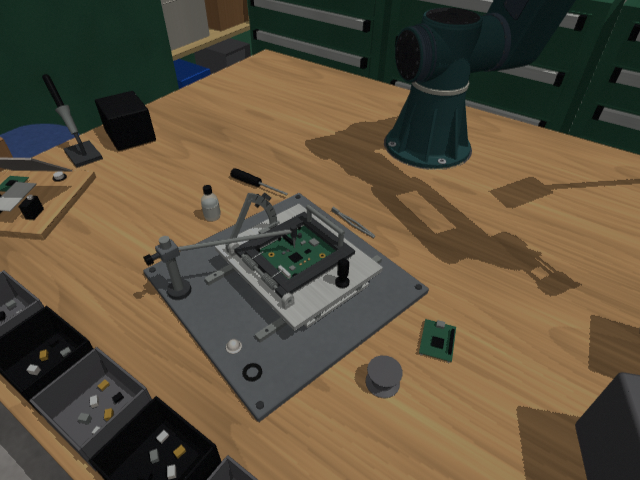

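View pics/top0.png

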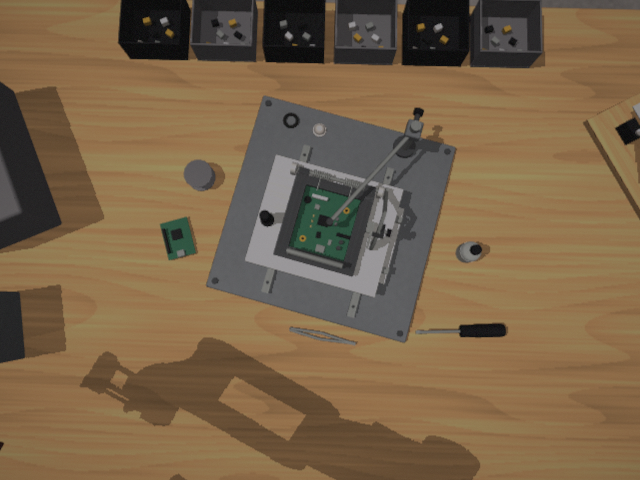

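The scene shows the stage turned about -15°: the knob is at (343,272) in the scene view and (267,218) in top, with the gold rings near (304,238) and (347,210) in top. The handle side is at the bottom. Next I'll refine with crops.

```bash
python3 - <<'E'
from h import *
import rig
print(grasp_offset)
out=[]
P={}
for cam in ["top","scene"]:
    c=camera(cam)
    A=[]
    for k in range(4):
        if k: c=camera(cam)
        r={}
        for n in ["stage","needle_tip","hole_near","hole_far","knob_grip","hold_frame","handle_mid","finger_tip","index_mark","carrier"]:
            d=pinpoint(n,cam)
            if d and d[0]["score"]>.5: r[n]=w(c,d[0]["xyz"]); P.setdefault((cam,n),[]).append(r[n])
    n=px(c,np.mean(P[(cam,"needle_tip")],0)); print(cam,n)
    x,y=(n-[35,50]).astype(int) if cam=="top" else (n-[40,50]).astype(int)
    print(x,y); out.append(cv2.resize(c["image"][y:y+100,x:x+80],None,fx=5,fy=5,interpolation=cv2.INTER_CUBIC))
    # base plate corners
    m=regions_of("stage",cam)
    if cam=="top":
        g=cv2.cvtColor(c["image"],cv2.COLOR_RGB2GRAY)
        Rm=cv2.Rodrigues(np.array(c["rvec"],float))[0];Ki=np.linalg.inv(c["intrinsics"]);o=w(c,[0,0,0])
        rg=m[0]["region"].astype(np.uint8)
        pts=np.argwhere(rg)[:,::-1].astype(np.float32)
        rect=cv2.minAreaRect(cv2.convexHull(pts)); b=cv2.boxPoints(rect)
        for q in b:
            d=Rm.T@(Ki@[q[0],q[1],1]); print("corner",q,(o+d*(.016-o[2])/d[2])[:2])
for k,v in P.items(): print(k,len(v),np.mean(v,0),np.std(v,0))
cv2.imwrite("pics/crop1.png",np.hstack(out)[:,:,::-1])
E
```

```text
0.0187
top [327.8856 224.9883]
292 174
corner [204.908  286.6142] [0.5005 0.2387]
corner [266.9214  65.138 ] [0.9504 0.1353]
corner [466.6617 121.0653] [ 0.8436 -0.2679]
corner [404.6483 342.5416] [ 0.4046 -0.1479]
scene [295.0149 248.0509]
255 198
('top', 'stage') 4 [0.6205 0.0048 0.0009] [0.0014 0.0006 0.0006]
('top', 'needle_tip') 4 [0.6182 0.005  0.079 ] [0.0003 0.0011 0.0012]
('top', 'hole_near') 4 [0.5941 0.0528 0.071 ] [0.0018 0.0012 0.0012]
('top', 'hole_far') 4 [ 0.65   -0.0301  0.074 ] [0.0016 0.001  0.0016]
('top', 'knob_grip') 4 [0.6267 0.1191 0.1042] [0.0018 0.0012 0.0017]
('top', 'handle_mid') 4 [0.555  0.0309 0.1188] [0.0021 0.0005 0.0014]
('top', 'finger_tip') 4 [ 0.5876 -0.0749  0.0854] [0.002  0.0011 0.0019]
('top', 'index_mark') 4 [ 0.6033 -0.0806  0.1405] [0.0009 0.0008 0.0007]
('top', 'carrier') 4 [ 0.6222  0.0094 -0.0015] [0.0012 0.0009 0.0013]
('top', 'hold_frame') 3 [ 0.7028 -0.0108  0.0851] [0.0003 0.0008 0.0003]
('scene', 'stage') 4 [ 0.6151  0.0027 -0.0059] [0.0008 0.0013 0.0008]
('scene', 'needle_tip') 4 [0.6156 0.0037 0.0773] [0.0019 0.0007 0.0017]
('scene', 'hole_near') 4 [0.5937 0.0506 0.067 ] [0.0006 0.001  0.0006]
('scene', 'hole_far') 4 [0.6414 0.0077 0.0785] [0.0087 0.0634 0.0154]
('scene', 'knob_grip') 4 [0.6278 0.1169 0.1033] [0.0012 0.0008 0.0004]
('scene', 'hold_frame') 4 [ 0.7035 -0.0087  0.0793] [0.0014 0.0008 0.0017]
('scene', 'handle_mid') 4 [ 0.5215 -0.0427  0.0905] [0.0544 0.1219 0.052 ]
('scene', 'finger_tip') 3 [ 0.5794 -0.0786  0.0848] [0.0016 0.0024 0.0006]
('scene', 'carrier') 4 [0.6207 0.0089 0.0166] [0.0031 0.0034 0.0356]
('scene', 'index_mark') 2 [ 0.6034 -0.081   0.1427] [0.0003 0.0003 0.0011]
```

View pics/crop1.png

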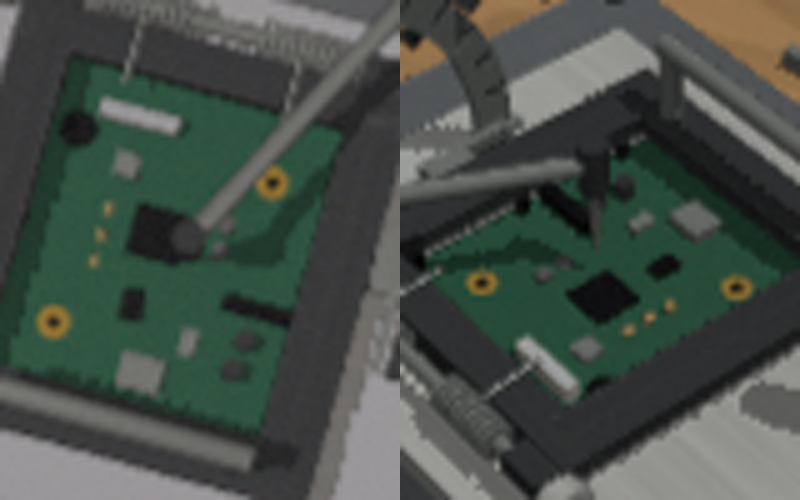

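The crop shows both rings (top: near (302.5,238), far (346.3,210.7); scene: near (322,255.5), far (271.3,254.3)) and the needle tip in scene at about (294.3,246.8). I'll compute metric positions from these.

```bash
cat >> h.py <<'E'
def ray(c,q,z):
    Rm=cv2.Rodrigues(np.array(c["rvec"],float))[0];o=w(c,[0,0,0])
    d=Rm.T@(np.linalg.inv(c["intrinsics"])@[q[0],q[1],1]);return (o+d*(z-o[2])/d[2])
def rings(c,guess):
    hsv=cv2.cvtColor(c["image"],cv2.COLOR_RGB2HSV)
    m=cv2.inRange(hsv,(12,130,100),(28,255,255)); r=[]
    n,l,st,ce=cv2.connectedComponentsWithStats(cv2.dilate(m,np.ones((2,2))))
    for g in guess:
        k=np.argmin([np.hypot(*(ce[i]-g))-0.1*min(st[i][4],60) if i else 1e9 for i in range(n)])
        x,y,ww,hh=st[k][:4]
        r.append((np.array([x+(ww-2)/2+ -0.0,y+(hh-2)/2]),st[k]))
    return r
E
python3 - <<'E'
from h import *
for cam,g in [("top",[(302.5,238),(346.3,210.7)]),("scene",[(322,255.5),(271.3,254.3)])]:
    c=camera(cam)
    H=[]
    for q in g: H.append(ray(c,q,.069)); print(cam,q,H[-1])
    for q,s in rings(c,g): print("ring",q,s)
    v=(H[1]-H[0])[:2]; print(np.linalg.norm(v),"yaw",np.degrees(np.arctan2(v[1],v[0])-np.arctan2(-64,72)))
    if cam=="scene": print("needle",ray(c,(294.3,246.8),.08))
    else:
        for z in (.12,.13): print("needletop",ray(c,(329,221.2),z))
print(state()["t"])
E
```

```text
top (302.5, 238) [0.594  0.0512 0.069 ]
top (346.3, 210.7) [ 0.6473 -0.0288  0.069 ]
ring [302.5 237.5] [300 235   7   7  42]
ring [346.  210.5] [344 208   6   7  37]
0.09611451639399674 yaw -14.7008625720326
needletop [0.6193 0.0039 0.12  ]
needletop [0.6178 0.0041 0.13  ]
scene (322, 255.5) [0.5952 0.0519 0.069 ]
scene (271.3, 254.3) [ 0.6487 -0.0277  0.069 ]
ring [321.5 255.5] [319 254   7   5  29]
ring [270.5 254.5] [268 253   7   5  29]
0.09588118957506538 yaw -14.441292658290674
needle [0.6159 0.0023 0.08  ]
5.8
```

Emit:
carry_out(
  deltas=[
    {"fingers": 0.2, "dx": -508, "dy": -214, "dz": 20, "twist": 1.363},
    {"fingers": 0.2, "dx": -508, "dy": -214, "dz": 20, "twist": 1.363},
    {"fingers": 0.2, "dx": -508, "dy": -214, "dz": 20, "twist": 1.363},
    {"fingers": 0.2, "dx": -508, "dy": -214, "dz": 20, "twist": 1.363},
    {"fingers": 0.2, "dx": -508, "dy": -214, "dz": 20, "twist": 1.363},
    {"fingers": 0.2, "dx": -508, "dy": -214, "dz": 20, "twist": 1.363},
    {"fingers": 0.2, "dx": -508, "dy": -214, "dz": 20, "twist": 1.363},
    {"fingers": 0.2, "dx": -508, "dy": -214, "dz": 20, "twist": 1.363},
    {"fingers": 0.2, "dx": -508, "dy": -214, "dz": 20, "twist": 1.363},
    {"fingers": 0.2, "dx": -508, "dy": -214, "dz": 20, "twist": 1.363},
    {"fingers": 0.2, "dx": -508, "dy": -214, "dz": 20, "twist": 1.363},
    {"fingers": 0.2, "dx": -508, "dy": -214, "dz": 20, "twist": 1.363},
    {"fingers": 0.2, "dx": -508, "dy": -214, "dz": 20, "twist": 1.363},
    {"fingers": 0.2, "dx": -508, "dy": -214, "dz": 20, "twist": 1.363},
    {"fingers": 0.2, "dx": -508, "dy": -214, "dz": 20, "twist": 1.363},
    {"fingers": 0.2, "dx": -508, "dy": -214, "dz": 20, "twist": 1.363},
    {"fingers": 0.2, "dx": -508, "dy": -214, "dz": 20, "twist": 1.363},
    {"fingers": 0.2, "dx": -508, "dy": -214, "dz": 20, "twist": 1.363},
  ],
)

```text
t: 7.3
eef_pos: [0.6255, 0.1202, 0.2027]
eef_rot: [0.791, 0.612, -0.0, -0.0]
contact_force: [0.1, 0.3, -0.2]
gripper_width: 0.0523
grasp_force: 0.0
```

```bash
cat >> h.py <<'E'
YAW=np.radians(-14.6)
def togo(p=None,dp=None):
    s=state();Rt=R.from_quat(s["eef_rot"]).as_matrix()
    d=np.array(dp) if dp is not None else np.array(p)-s["eef_pos"]
    y=Rt[:,1];a=np.arctan2(y[1],y[0]); e=(YAW-a+np.pi/2)%np.pi-np.pi/2
    print("t",s["t"],"eef",s["eef_pos"],"F",s["contact_force"],"w",s["gripper_width"],"g",s["grasp_force"],"y ang",np.degrees(a),"| move mm",1000*Rt.T@d,"twist",-e)
E
python3 - <<'E'
from h import *
c=camera("wrist");save(c,"wrist1")
for n in ["knob_grip","hole_near","hole_far","needle_tip"]:
    for d in pinpoint(n,"wrist")[:1]: print(n,d["score"],w(c,d["xyz"]))
print("cam",w(c,[0,0,0]))
togo([.627,.118,.0853])
E
```

```text
knob_grip 0.93 [0.6308 0.1139 0.1043]
hole_near 0.76 [0.5972 0.0526 0.0695]
hole_far 0.69 [ 0.6475 -0.0312  0.0711]
cam [0.6446 0.1857 0.3657]
t 7.55 eef [0.6264 0.1195 0.2029] F [-0.2355  0.6489 -0.3242] w 0.05264808343324264 g 0.0 y ang -14.53612851956459 | move mm [ -1.2641   0.8999 117.5847] twist 0.0011147676317211364
```

View pics/wrist1.png

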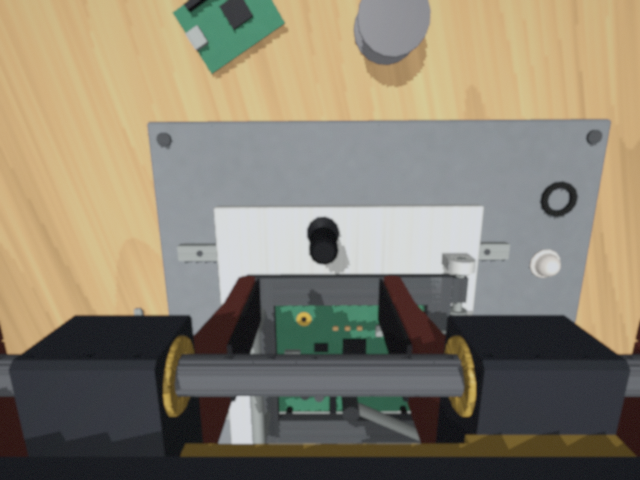

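Emit:
carry_out(
  deltas=[
    {"fingers": 0.2, "dx": -1.5, "dy": 2, "dz": 40, "twist": 0},
    {"fingers": 0.2, "dx": -1.5, "dy": 2, "dz": 75, "twist": 0},
    {"fingers": 0.2, "dx": -1.5, "dy": 2, "dz": 105, "twist": 0},
    {"fingers": 0.2, "dx": -1.5, "dy": 2, "dz": 117, "twist": 0},
    {"fingers": 0.2, "dx": -1.5, "dy": 2, "dz": 117, "twist": 0},
    {"fingers": -1, "dx": -1.5, "dy": 2, "dz": 117, "twist": 0},
    {"fingers": -1, "dx": -1.5, "dy": 2, "dz": 117, "twist": 0},
    {"fingers": -1, "dx": -1.5, "dy": 2, "dz": 117, "twist": 0},
    {"fingers": -1, "dx": -1.5, "dy": 2, "dz": 117, "twist": 0},
    {"fingers": -1, "dx": -1.5, "dy": 2, "dz": 117, "twist": 0},
    {"fingers": -1, "dx": -1.5, "dy": 2, "dz": 117, "twist": 0},
    {"fingers": -1, "dx": -1.5, "dy": 2, "dz": 117, "twist": 0},
  ],
  force=45,
)

```text
t: 8.55
eef_pos: [0.6278, 0.117, 0.0868]
eef_rot: [0.791, 0.611, -0.0, -0.0]
contact_force: [-3.5, 1.9, 6.5]
gripper_width: 0.0195
grasp_force: 45.0
```

```bash
python3 - <<'E'
from h import *
n=np.array([.617,.003]);
for cam,g in [("top",[(302.5,238),(346.3,210.7)]),("scene",[(322,255.5),(271.3,254.3)])]:
    c=camera(cam); 
    for q,s in rings(c,g): print(cam,q,s,ray(c,q,.069))
h=np.array([.5946,.0515]); togo(dp=[*(n-h),0])
togo(dp=[-.0535,.0798,0])
E
```

```text
top [302.5 237.5] [300 235   7   7  40] [0.595  0.0512 0.069 ]
top [346. 210.] [344 208   6   6  33] [ 0.6486 -0.0282  0.069 ]
scene [339. 251.] [339 251   2   2   4] [0.5663 0.0712 0.069 ]
scene [339. 251.] [339 251   2   2   4] [0.5663 0.0712 0.069 ]
t 8.65 eef [0.6278 0.117  0.0868] F [-3.1998  0.9254  6.5474] w 0.01900346872065598 g 45.00183065458259 y ang -14.615110943083863 | move mm [-41.2786  33.9129  -0.0393] twist -0.0002637357098949078
t 8.65 eef [0.6278 0.117  0.0868] F [-3.1998  0.9254  6.5474] w 0.01900346872065598 g 45.00183065458259 y ang -14.615110943083863 | move mm [ 63.7185 -71.9044   0.0749] twist -0.0002637357098949078
```

Emit:
carry_out(
  deltas=[
    {"fingers": -1, "dx": -5, "dy": 4, "dz": 0, "twist": 0},
    {"fingers": -1, "dx": -10, "dy": 8, "dz": 0, "twist": 0},
    {"fingers": -1, "dx": -16, "dy": 13, "dz": 0, "twist": 0},
    {"fingers": -1, "dx": -22, "dy": 18, "dz": 0, "twist": 0},
    {"fingers": -1, "dx": -28, "dy": 23, "dz": 0, "twist": 0},
    {"fingers": -1, "dx": -34, "dy": 28, "dz": 0, "twist": 0},
    {"fingers": -1, "dx": -38, "dy": 31, "dz": 0, "twist": 0},
    {"fingers": -1, "dx": -41, "dy": 34, "dz": 0, "twist": 0},
    {"fingers": -1, "dx": -41, "dy": 34, "dz": 0, "twist": 0},
    {"fingers": -1, "dx": -41, "dy": 34, "dz": 0, "twist": 0},
  ],
)

```text
t: 9.48
eef_pos: [0.6504, 0.07, 0.0868]
eef_rot: [0.791, 0.611, 0.001, -0.001]
contact_force: [-3.7, 5.7, 6.3]
gripper_width: 0.019
grasp_force: 45.0
```

```bash
python3 - <<'E'
from h import *
togo(p=[.6503,.0685,.0868])
out=[]
for cam in ["top","scene"]:
    c=camera(cam)
    for n in ["hole_near","needle_tip","knob_grip"]:
        for d in pinpoint(n,cam)[:1]: print(cam,n,d["score"],w(c,d["xyz"]))
    q=px(c,[.617,.003,.075]); x,y=(q-[40,40]).astype(int); print(x,y)
    out.append(cv2.resize(c["image"][y:y+80,x:x+80],None,fx=5,fy=5,interpolation=cv2.INTER_CUBIC))
cv2.imwrite("pics/crop2.png",np.hstack(out)[:,:,::-1])
E
```

```text
t 9.4833 eef [0.6504 0.07   0.0868] F [-3.7033  5.7487  6.2847] w 0.018984069199030063 g 45.00173039218794 y ang -14.634911438100893 | move mm [-1.4335  0.2605 -0.0019] twist -0.0006093195414667019
top needle_tip 0.79 [0.6184 0.0046 0.0799]
top knob_grip 0.43 [0.6179 0.0028 0.0785]
288 185
scene hole_near 0.7 [0.618  0.0062 0.0657]
scene needle_tip 0.8 [0.6187 0.0051 0.0784]
scene knob_grip 0.78 [0.6508 0.0688 0.1065]
254 209
```

View pics/crop2.png

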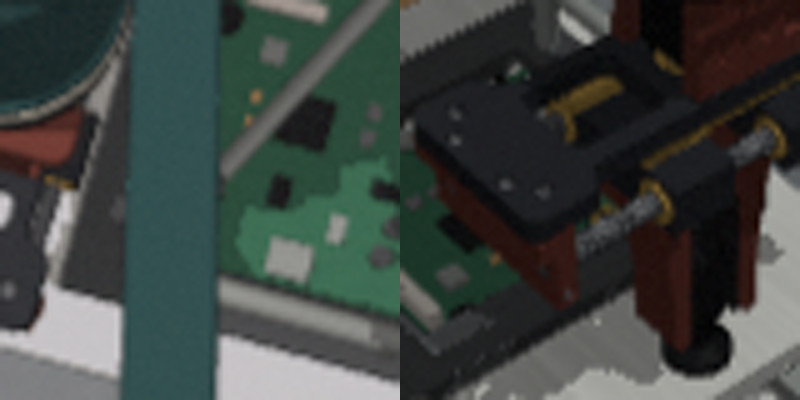

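Both views are occluded by the arm, so the ring isn't visible there. I'll try the wrist camera.

```bash
python3 - <<'E'
from h import *
c=camera("wrist");save(c,"wrist2")
for n in ["hole_near","needle_tip","hole_far"]:
    for d in pinpoint(n,"wrist")[:1]: print(n,d["score"],w(c,d["xyz"]),px(c,w(c,d["xyz"])))
E
```

```text
hole_near 0.63 [0.621  0.0025 0.0678] [293.7724 406.2481]
needle_tip 0.83 [ 0.6187 -0.0031  0.0793] [291.0294 430.8909]
```

View pics/wrist2.png

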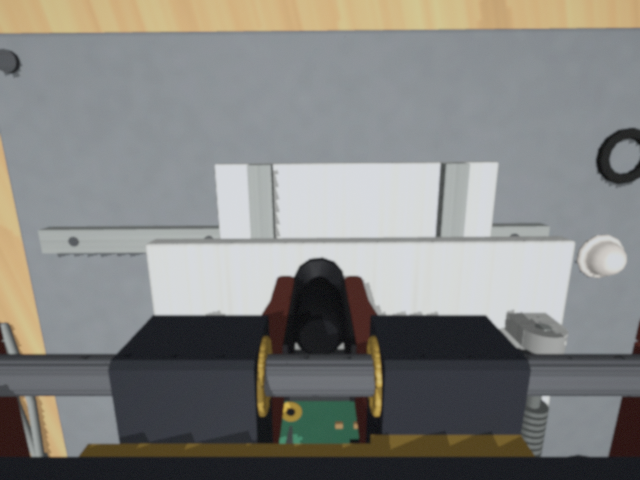

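```bash
python3 - <<'E'
from h import *
i=cv2.imread("pics/wrist2.png")[395:450,260:350]
cv2.imwrite("pics/crop3.png",cv2.resize(i,None,fx=8,fy=8,interpolation=cv2.INTER_CUBIC))
E
```

```text
(no output)
```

View pics/crop3.png

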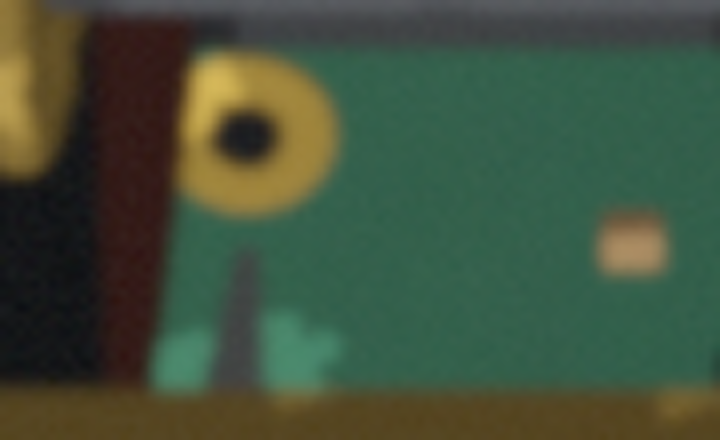

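The hole shows at (290.2,411.4) and the needle tip at (290.4,425.6). I'll project both to their heights.

```bash
python3 - <<'E'
from h import *
c=camera("wrist")
h=ray(c,(290.2,411.4),.069); n=ray(c,(290.4,425.6),.08); print(h,n); togo(dp=[*(n-h)[:2],0])
E
```

```text
[0.6186 0.0007 0.069 ] [0.6195 0.0007 0.08  ]
t 10.1333 eef [0.6504 0.07   0.0868] F [-3.0874  5.0684  6.3733] w 0.018783399653077244 g 45.00173407723764 y ang -14.617389556249833 | move mm [ 0.1664  0.888  -0.0005] twist -0.0003035050120203664
```

Emit:
carry_out(
  deltas=[
    {"fingers": -1, "dx": 0, "dy": 0.7},
    {"fingers": -1, "dx": 0, "dy": 0.7},
    {"fingers": -1, "dx": 0, "dy": 0.7},
    {"fingers": -1, "dx": 0, "dy": 0.7},
    {"fingers": -1, "dx": 0, "dy": 0.7},
    {"fingers": -1, "dx": 0, "dy": 0.7},
    {"fingers": -1, "dx": 0, "dy": 0.7},
    {"fingers": -1, "dx": 0, "dy": 0.7},
    {"fingers": -1, "dx": 0, "dy": 0.7},
    {"fingers": -1, "dx": 0, "dy": 0.7},
    {"fingers": -1, "dx": 0, "dy": 0.7},
    {"fingers": -1, "dx": 0, "dy": 0.7},
    {"fingers": -1, "dx": 0, "dy": 0.7},
  ],
)

```text
invalid input at $.deltas[0]: expected keys fingers, dx, dy, dz, twist
```

```bash
python3 - <<'E'
from h import *
c=camera("wrist")
i=c["image"][395:450,260:350]
hsv=cv2.cvtColor(i,cv2.COLOR_RGB2HSV); print(hsv[6:30,30].tolist()[::4])
togo(p=[.6504,.07,.0868])
E
```

```text
[[24, 96, 98], [22, 156, 176], [19, 116, 68], [170, 22, 35], [22, 157, 153], [26, 112, 125]]
t 10.1833 eef [0.6504 0.07   0.0868] F [-4.1429  4.9162  6.8059] w 0.019068629244139497 g 45.001713312590255 y ang -14.618474074716332 | move mm [ 0.0379 -0.0401  0.0086] twist -0.00032243343005933234
```

Emit:
carry_out(
  deltas=[
    {"fingers": -1, "dx": 0, "dy": 0.7, "dz": 0, "twist": 0},
    {"fingers": -1, "dx": 0, "dy": 0.7, "dz": 0, "twist": 0},
    {"fingers": -1, "dx": 0, "dy": 0.7, "dz": 0, "twist": 0},
    {"fingers": -1, "dx": 0, "dy": 0.7, "dz": 0, "twist": 0},
    {"fingers": -1, "dx": 0, "dy": 0.7, "dz": 0, "twist": 0},
    {"fingers": -1, "dx": 0, "dy": 0.7, "dz": 0, "twist": 0},
    {"fingers": -1, "dx": 0, "dy": 0.7, "dz": 0, "twist": 0},
    {"fingers": -1, "dx": 0, "dy": 0.7, "dz": 0, "twist": 0},
    {"fingers": -1, "dx": 0, "dy": 0.7, "dz": 0, "twist": 0},
    {"fingers": -1, "dx": 0, "dy": 0.7, "dz": 0, "twist": 0},
    {"fingers": -1, "dx": 0, "dy": 0.7, "dz": 0, "twist": 0},
    {"fingers": -1, "dx": 0, "dy": 0.7, "dz": 0, "twist": 0},
    {"fingers": -1, "dx": 0, "dy": 0.7, "dz": 0, "twist": 0},
    {"fingers": -1, "dx": 0, "dy": 0.7, "dz": 0, "twist": 0},
  ],
)

```text
t: 11.35
eef_pos: [0.6505, 0.0699, 0.0868]
eef_rot: [0.791, 0.611, 0.0, -0.001]
contact_force: [-5.6, 6.4, 8.1]
gripper_width: 0.0188
grasp_force: 45.0
```

Emit:
carry_out(
  deltas=[
    {"fingers": -1, "dx": 5, "dy": -6, "dz": 0, "twist": 0},
    {"fingers": -1, "dx": 11, "dy": -12, "dz": 0, "twist": 0},
    {"fingers": -1, "dx": 17, "dy": -19, "dz": 0, "twist": 0},
    {"fingers": -1, "dx": 23, "dy": -26, "dz": 0, "twist": 0},
    {"fingers": -1, "dx": 29, "dy": -33, "dz": 0, "twist": 0},
    {"fingers": -1, "dx": 36, "dy": -40, "dz": 0, "twist": 0},
    {"fingers": -1, "dx": 42, "dy": -47, "dz": 0, "twist": 0},
    {"fingers": -1, "dx": 48, "dy": -54, "dz": 0, "twist": 0},
    {"fingers": -1, "dx": 54, "dy": -61, "dz": 0, "twist": 0},
    {"fingers": -1, "dx": 60, "dy": -67, "dz": 0, "twist": 0},
    {"fingers": -1, "dx": 64.5, "dy": -71.5, "dz": 0, "twist": 0},
    {"fingers": -1, "dx": 64.5, "dy": -71.5, "dz": 0, "twist": 0},
    {"fingers": -1, "dx": 64.5, "dy": -71.5, "dz": 0, "twist": 0},
    {"fingers": -1, "dx": 64.5, "dy": -71.5, "dz": 0, "twist": 0},
  ],
)

```text
t: 12.52
eef_pos: [0.6005, 0.1478, 0.0868]
eef_rot: [0.791, 0.612, 0.001, 0.002]
contact_force: [2.9, -4.6, 3.7]
gripper_width: 0.0193
grasp_force: 45.0
```

```bash
python3 - <<'E'
from h import *
togo(p=[.5976,.1498,.0868])
c=camera("top");out=[]
for cam in ["top","scene"]:
    c=camera(cam)
    for n in ["hole_near","hole_far","needle_tip"]:
        for d in pinpoint(n,cam)[:1]: print(cam,n,d["score"],w(c,d["xyz"]))
    q=px(c,[.617,.003,.075]); x,y=(q-[40,40]).astype(int); print(x,y)
    out.append(cv2.resize(c["image"][y:y+80,x:x+80],None,fx=5,fy=5,interpolation=cv2.INTER_CUBIC))
cv2.imwrite("pics/crop4.png",np.hstack(out)[:,:,::-1])
E
```

```text
t 12.5167 eef [0.6005 0.1478 0.0868] F [ 2.9206 -4.6419  3.7037] w 0.0192875945165676 g 45.00067871675128 y ang -14.59839933271372 | move mm [ 1.2289 -3.351  -0.0535] twist 2.7936914374526722e-05
top hole_near 0.69 [ 0.5787 -0.0485  0.1417]
top hole_far 0.76 [ 0.6234 -0.0004  0.0704]
top needle_tip 0.61 [0.6167 0.0061 0.0777]
288 185
scene hole_near 0.55 [0.5701 0.0808 0.0658]
scene hole_far 0.71 [ 0.5526 -0.0478  0.0846]
scene needle_tip 0.55 [0.6171 0.004  0.0762]
254 209
```

View pics/crop4.png

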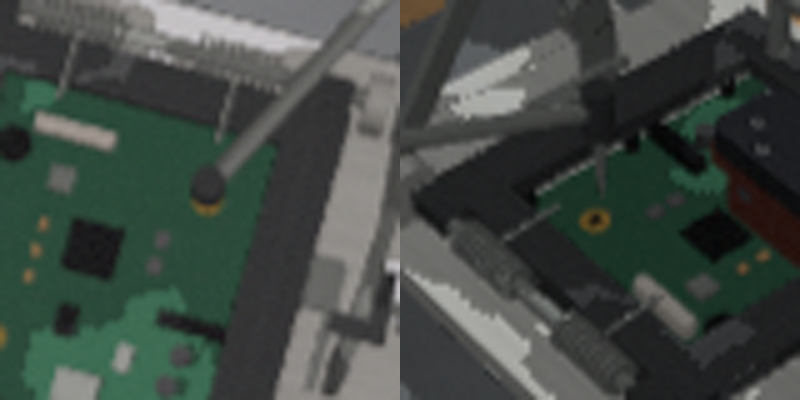

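```bash
python3 - <<'E'
from h import *
c=camera("scene")
h=ray(c,(292.8,252.6),.069); n=ray(c,(294,247.2),.08); print(h,n); togo(dp=[*(n-h)[:2],0])
E
```

```text
[0.6213 0.0025 0.069 ] [0.6171 0.0025 0.08  ]
t 13.0167 eef [0.6006 0.1478 0.0868] F [ 2.4183 -4.7812  4.0861] w 0.019210943749439408 g 45.000751106708776 y ang -14.606991797785954 | move mm [-1.0058 -4.0392 -0.0148] twist -0.00012202989199838754
```

Emit:
carry_out(
  deltas=[
    {"fingers": -1, "dx": 0.3, "dy": -2, "dz": 0, "twist": 0},
    {"fingers": -1, "dx": 0.3, "dy": -3.6, "dz": 0, "twist": 0},
    {"fingers": -1, "dx": 0.3, "dy": -3.6, "dz": 0, "twist": 0},
    {"fingers": -1, "dx": 0.3, "dy": -3.6, "dz": 0, "twist": 0},
    {"fingers": -1, "dx": 0.3, "dy": -3.6, "dz": 0, "twist": 0},
    {"fingers": -1, "dx": 0.3, "dy": -3.6, "dz": 0, "twist": 0},
  ],
)

```text
t: 13.52
eef_pos: [0.5979, 0.1485, 0.0868]
eef_rot: [0.791, 0.612, 0.001, 0.002]
contact_force: [5.6, -6.5, 3.1]
gripper_width: 0.0189
grasp_force: 45.0
```

```bash
python3 - <<'E'
from h import *
togo(p=[.5976,.1498,.0868])
c=camera("scene");q,s=rings(c,[(293.5,253.5)])[0];print(q,s,ray(c,q+[.5,.5],.069))
x,y=254,209
a=cv2.resize(c["image"][y:y+80,x:x+80],None,fx=5,fy=5,interpolation=cv2.INTER_CUBIC)
c=camera("wrist");save(c,"wrist3")
b=cv2.resize(c["image"][330:460,200:440],None,fx=400/240,fy=400/240)
b=cv2.copyMakeBorder(b,0,400-b.shape[0],0,0,0)
cv2.imwrite("pics/crop5.png",np.hstack([a,b])[:,:,::-1])
E
```

```text
t 13.5167 eef [0.5979 0.1485 0.0868] F [ 5.6495 -6.5363  3.1489] w 0.018914920352268577 g 45.00015566329239 y ang -14.599460139180653 | move mm [ 1.2296 -0.6314  0.0105] twist 9.422348800081082e-06
[366.5 248.5] [365 247   5   5  12] [0.5303 0.1117 0.069 ]
```

View pics/crop5.png

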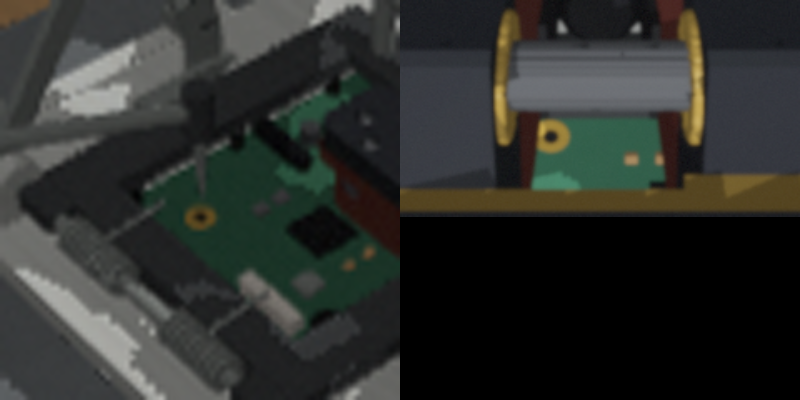

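The far ring is now at scene pixel (293.8,252.0), with the needle tip at (294,247.1).

```bash
python3 - <<'E'
from h import *
c=camera("scene")
h=ray(c,(293.8,252.0),.069); n=ray(c,(294,247.1),.08); print(h,n,px(c,[n[0],n[1],.069])); togo(dp=[*(n-h)[:2],0])
E
```

```text
[0.6189 0.003  0.069 ] [0.6169 0.0024 0.08  ] [294.1544 251.2662]
t 13.6667 eef [0.5979 0.1485 0.0868] F [ 4.0725 -6.6489  3.0388] w 0.019160156969859066 g 45.00017638754798 y ang -14.599537237519755 | move mm [-1.1454 -1.7448 -0.0081] twist 8.07672893499145e-06
```

Emit:
carry_out(
  deltas=[
    {"fingers": -1, "dx": 0, "dy": -1.1, "dz": 0, "twist": 0},
    {"fingers": -1, "dx": 0, "dy": -1.1, "dz": 0, "twist": 0},
    {"fingers": -1, "dx": 0, "dy": -1.1, "dz": 0, "twist": 0},
    {"fingers": -1, "dx": 0, "dy": -1.1, "dz": 0, "twist": 0},
    {"fingers": -1, "dx": 0, "dy": -1.1, "dz": 0, "twist": 0},
    {"fingers": -1, "dx": 0, "dy": -1.1, "dz": 0, "twist": 0},
    {"fingers": -1, "dx": 0, "dy": -1.1, "dz": 0, "twist": 0},
    {"fingers": -1, "dx": 0, "dy": -1.1, "dz": 0, "twist": 0},
    {"fingers": -1, "dx": 0, "dy": -1.1, "dz": 0, "twist": 0},
    {"fingers": -1, "dx": 0, "dy": -1.1, "dz": 0, "twist": 0},
    {"fingers": -1, "dx": 0, "dy": -1.1, "dz": 0, "twist": 0},
    {"fingers": -1, "dx": 0, "dy": -1.1, "dz": 0, "twist": 0},
    {"fingers": -1, "dx": 0, "dy": -1.1, "dz": 0, "twist": 0},
    {"fingers": -1, "dx": 0, "dy": -1.1, "dz": 0, "twist": 0},
    {"fingers": 0.0, "dx": 0, "dy": -1.1, "dz": 0, "twist": 0},
    {"fingers": 0.0, "dx": 0, "dy": -1.1, "dz": 0, "twist": 0},
    {"fingers": 0.0, "dx": 0, "dy": -1.1, "dz": 0, "twist": 0},
    {"fingers": 0.0, "dx": 0, "dy": -1.1, "dz": -40, "twist": 0},
    {"fingers": 0.0, "dx": 0, "dy": -1.1, "dz": -80, "twist": 0},
    {"fingers": 0.0, "dx": 0, "dy": -1.1, "dz": -120, "twist": 0},
  ],
)

```text
t: 15.33
eef_pos: [0.5929, 0.1504, 0.2061]
eef_rot: [0.791, 0.612, -0.001, -0.001]
contact_force: [1.1, -0.0, 0.4]
gripper_width: 0.0442
grasp_force: 0.0
```

```bash
python3 - <<'E'
from h import *
togo(dp=[0,0,0])
P={}
for cam in ["top","scene","wrist"]:
  for k in range(2):
    c=camera(cam)
    for n in ["hole_near","hole_far","needle_tip","handle_mid","hold_frame","knob_grip","index_mark","finger_tip"]:
        for d in pinpoint(n,cam)[:1]:
            if d["score"]>.5: P.setdefault((n,cam),[]).append(w(c,d["xyz"]))
for k in sorted(P): print(k,np.mean(P[k],0))
E
```

```text
t 15.3333 eef [0.5929 0.1504 0.2061] F [ 1.0933 -0.0307  0.4198] w 0.04416412579825884 g 0.0 y ang -14.596246782799643 | move mm [0. 0. 0.] twist 6.550599768884169e-05
('finger_tip', 'scene') [0.8333 0.0817 0.0162]
('finger_tip', 'top') [ 0.555  -0.0445  0.0846]
('finger_tip', 'wrist') [ 0.554  -0.0462  0.0828]
('handle_mid', 'scene') [0.5199 0.0606 0.1205]
('handle_mid', 'top') [ 0.4777 -0.0969  0.0577]
('handle_mid', 'wrist') [0.5233 0.0564 0.1241]
('hold_frame', 'scene') [ 0.6097 -0.0119  0.0821]
('hold_frame', 'top') [0.6722 0.0214 0.0864]
('hold_frame', 'wrist') [0.8346 0.0797 0.0171]
('hole_far', 'scene') [0.6152 0.0028 0.0703]
('hole_far', 'top') [0.6196 0.0034 0.0727]
('hole_near', 'scene') [0.5668 0.0839 0.0662]
('hole_near', 'top') [0.5638 0.0826 0.0706]
('hole_near', 'wrist') [0.568  0.0796 0.0692]
('index_mark', 'scene') [ 0.5745 -0.0515  0.1438]
('index_mark', 'top') [ 0.5948 -0.0217  0.0676]
('knob_grip', 'scene') [0.5981 0.1503 0.1056]
('knob_grip', 'top') [0.6081 0.0785 0.0524]
('knob_grip', 'wrist') [0.6027 0.1448 0.1074]
('needle_tip', 'scene') [0.6152 0.0046 0.0771]
('needle_tip', 'top') [0.6166 0.007  0.0796]
('needle_tip', 'wrist') [ 0.6205 -0.0023  0.0839]
```

```bash
python3 - <<'E'
from h import *
out=[]
for cam in ["scene","wrist"]:
    c=camera(cam)
    q=px(c,[.617,.003,.075]); x,y=(q-([25,25] if cam=="scene" else [50,50])).astype(int); y=min(y,430) ; L=50 if cam=="scene" else 100
    print(cam,q,x,y,"foot",px(c,[.617,.003,.069]),px(c,[.617,.003,.08]))
    t=c["image"][y:y+L,x:x+L]; out.append(cv2.resize(cv2.copyMakeBorder(t,0,L-t.shape[0],0,0,0),(400,400),interpolation=cv2.INTER_CUBIC))
cv2.imwrite("pics/crop6.png",np.hstack(out)[:,:,::-1])
E
```

```text
scene [294.3059 249.1666] 269 224 foot [294.3887 251.4302] [294.2363 247.2638]
wrist [384.7349 383.5567] 334 333 foot [383.6123 379.3868] [385.7003 387.1431]
```

View pics/crop6.png

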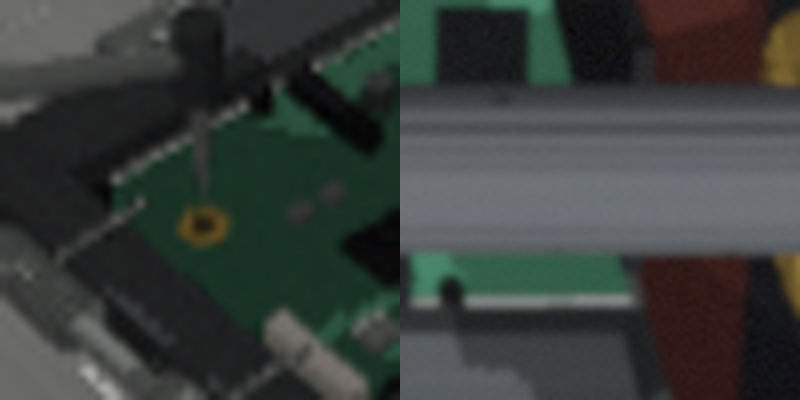

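The needle is over the far ring: ring (293.9,251.7) against needle foot (294.25,251.55). Now I'll move above the handle and use wrist depth to centre on the bar.

```bash
cat >> h.py <<'E'
u=np.array([np.cos(YAW),np.sin(YAW)]);v=np.array([-u[1],u[0]])
def cloud(c):
    d=c["depth"];ys,xs=np.nonzero(d>0);z=d[ys,xs];K=c["intrinsics"]
    p=np.c_[(xs-K[0,2])/K[0,0]*z,(ys-K[1,2])/K[1,1]*z,z]
    Rm=cv2.Rodrigues(np.array(c["rvec"],float))[0];return (p-np.array(c["tvec"]).ravel())@Rm
def bar(cam):
    P=cloud(camera(cam)); s=P[:,:2]@u; t=P[:,:2]@v
    m=(P[:,2]>.114)&(P[:,2]<.132)&(abs(s-.491)<.015)&(abs(t-.192)<.035)
    if m.sum()>5: print(cam,m.sum(),"s",np.percentile(s[m],[2,50,98]),"t",np.percentile(t[m],[2,50,98]),"ztop",np.percentile(P[m,2],95))
    else: print(cam,"none")
E
python3 - <<'E'
from h import *
print(np.array([.524,.061])@v)
for k in ["wrist","top","scene"]: bar(k)
togo(p=[.524,.061,.19])
E
```

```text
0.1911146031187918
wrist 403 s [0.4906 0.4956 0.4997] t [0.1574 0.1703 0.1827] ztop 0.12586874367826317
top 232 s [0.4876 0.4921 0.497 ] t [0.1584 0.1919 0.2257] ztop 0.12645236146055083
scene 141 s [0.4894 0.4951 0.498 ] t [0.1584 0.1884 0.223 ] ztop 0.12438703648659173
t 18.2833 eef [0.5943 0.1501 0.2056] F [ 0.4847 -0.4056  0.4465] w 0.0437507115270189 g 0.0 y ang -14.61154686651802 | move mm [-103.9469  -45.5431   15.6565] twist -0.0002015308390277415
```

Emit:
carry_out(
  deltas=[
    {"fingers": 0.0, "dx": -35, "dy": -14, "dz": 5, "twist": 0},
    {"fingers": 0.0, "dx": -70, "dy": -29, "dz": 10, "twist": 0},
    {"fingers": 0.0, "dx": -104, "dy": -43.5, "dz": 15, "twist": 0},
    {"fingers": 0.0, "dx": -104, "dy": -43.5, "dz": 15, "twist": 0},
    {"fingers": 0.0, "dx": -104, "dy": -43.5, "dz": 15, "twist": 0},
    {"fingers": 0.0, "dx": -104, "dy": -43.5, "dz": 15, "twist": 0},
  ],
)

```text
t: 18.78
eef_pos: [0.5268, 0.0606, 0.1911]
eef_rot: [0.792, 0.611, 0.001, 0.0]
contact_force: [0.3, 0.4, 0.3]
gripper_width: 0.0442
grasp_force: 0.0
```

```bash
python3 - <<'E'
from h import *
for k in ["wrist","top","scene"]: bar(k)
print("eef s",state()["eef_pos"][:2]@u)
c=camera("wrist");
for n in ["handle_mid"]:
    for d in pinpoint(n,"wrist")[:1]: p=w(c,d["xyz"]);print(d["score"],p,p[:2]@u,p[:2]@v)
togo(p=[*(.494*u+.191*v),.102])
E
```

```text
wrist 1755 s [0.4897 0.4945 0.4994] t [0.1588 0.1938 0.2258] ztop 0.12610669799358637
top none
scene 162 s [0.4895 0.495  0.4975] t [0.1592 0.193  0.2247] ztop 0.12404258029359892
eef s 0.49479671764731664
0.73 [0.5256 0.0548 0.1242] 0.4947840691274144 0.18548610551288536
t 19.0333 eef [0.5268 0.0612 0.1908] F [ 0.2771  0.2547 -0.1497] w 0.04387212678776415 g 0.0 y ang -14.549952331955382 | move mm [-0.9992 -0.425  88.7937] twist 0.0008734965903238745
```

Emit:
carry_out(
  deltas=[
    {"fingers": 0.0, "dx": 0, "dy": -0.2, "dz": 35, "twist": 0},
    {"fingers": 0.0, "dx": 0, "dy": -0.2, "dz": 65, "twist": 0},
    {"fingers": 0.0, "dx": 0, "dy": -0.2, "dz": 85, "twist": 0},
    {"fingers": 0.0, "dx": 0, "dy": -0.2, "dz": 89, "twist": 0},
    {"fingers": 0.0, "dx": 0, "dy": -0.2, "dz": 89, "twist": 0},
    {"fingers": -1, "dx": 0, "dy": -0.2, "dz": 89, "twist": 0},
    {"fingers": -1, "dx": 0, "dy": -0.2, "dz": 89, "twist": 0},
    {"fingers": -1, "dx": 0, "dy": -0.2, "dz": 89, "twist": 0},
    {"fingers": -1, "dx": 0, "dy": -0.2, "dz": 89, "twist": 0},
    {"fingers": -1, "dx": 0, "dy": -0.2, "dz": 89, "twist": 0},
    {"fingers": -1, "dx": 0, "dy": -0.2, "dz": 89, "twist": 0},
    {"fingers": -1, "dx": 0, "dy": -0.2, "dz": 89, "twist": 0},
    {"fingers": -1, "dx": 0, "dy": -0.2, "dz": 89, "twist": 0},
  ],
  force=6,
)

```text
t: 20.12
eef_pos: [0.5245, 0.0609, 0.102]
eef_rot: [0.791, 0.611, -0.001, -0.001]
contact_force: [-5.0, 2.6, 6.2]
gripper_width: 0.0098
grasp_force: 6.0
```

Emit:
carry_out(
  deltas=[
    {"fingers": -1, "dx": 0, "dy": 0, "dz": 0, "twist": 0},
    {"fingers": -1, "dx": 0, "dy": 0, "dz": 0, "twist": 0},
    {"fingers": -1, "dx": 0, "dy": 0, "dz": 0, "twist": 0},
  ],
  force=30,
)

```text
t: 20.37
eef_pos: [0.5245, 0.0609, 0.102]
eef_rot: [0.791, 0.611, -0.001, -0.001]
contact_force: [-3.5, 1.9, 6.3]
gripper_width: 0.0094
grasp_force: 30.0
```

```bash
python3 - <<'E'
from h import *
togo(dp=[0,0,0])
c=camera("scene")
q=[d for d in pinpoint("hole_far","scene")[:1]]; n=pinpoint("needle_tip","scene")[:1]
for d in q+n: p=w(c,d["xyz"]);print(d["score"],p,px(c,p))
g=c["image"]; m=cv2.inRange(cv2.cvtColor(g,cv2.COLOR_RGB2HSV),(12,100,60),(30,255,255))[243:260,284:304]; ys,xs=np.nonzero(m); print(len(xs),284+(xs.min()+xs.max())/2 if len(xs) else 0,243+(ys.min()+ys.max())/2 if len(xs) else 0)
for t in range(2,31,2):
    th=np.radians(t*37/30); x=-154*np.cos(th)+38*np.sin(th)+154; z=154*np.sin(th)+38*np.cos(th)-38; print(t,round(x,1),round(-z,1),end="; ")
E
```

```text
t 20.3667 eef [0.5245 0.0609 0.102 ] F [-3.5451  1.8784  6.2624] w 0.009363058264516375 g 29.99924808740616 y ang -14.612652261941514 | move mm [0. 0. 0.] twist -0.00022082362870423644
0.72 [0.6181 0.0013 0.0698] [293.2876 251.094 ]
0.64 [0.6191 0.0026 0.0764] [293.4718 249.1747]
17 293.5 252.0
2 1.8 -6.6; 4 3.8 -13.1; 6 6.2 -19.5; 8 8.8 -25.8; 10 11.7 -32.0; 12 14.8 -38.1; 14 18.2 -44.0; 16 21.9 -49.8; 18 25.8 -55.4; 20 29.9 -60.8; 22 34.3 -66.1; 24 38.9 -71.1; 26 43.7 -76.0; 28 48.7 -80.6; 30 53.9 -85.0;
```

Emit:
carry_out(
  deltas=[
    {"fingers": -1, "dx": 0, "dy": 0.8, "dz": -3.3, "twist": 0},
    {"fingers": -1, "dx": 0, "dy": 1.8, "dz": -6.6, "twist": 0},
    {"fingers": -1, "dx": 0, "dy": 2.8, "dz": -9.9, "twist": 0},
    {"fingers": -1, "dx": 0, "dy": 3.8, "dz": -13.1, "twist": 0},
    {"fingers": -1, "dx": 0, "dy": 5.0, "dz": -16.3, "twist": 0},
    {"fingers": -1, "dx": 0, "dy": 6.2, "dz": -19.5, "twist": 0},
    {"fingers": -1, "dx": 0, "dy": 7.5, "dz": -22.7, "twist": 0},
    {"fingers": -1, "dx": 0, "dy": 8.8, "dz": -25.8, "twist": 0},
    {"fingers": -1, "dx": 0, "dy": 10.2, "dz": -28.9, "twist": 0},
    {"fingers": -1, "dx": 0, "dy": 11.7, "dz": -32.0, "twist": 0},
    {"fingers": -1, "dx": 0, "dy": 14.8, "dz": -38.1, "twist": 0},
    {"fingers": -1, "dx": 0, "dy": 18.2, "dz": -44, "twist": 0},
    {"fingers": -1, "dx": 0, "dy": 21.9, "dz": -49.8, "twist": 0},
    {"fingers": -1, "dx": 0, "dy": 25.8, "dz": -55.4, "twist": 0},
    {"fingers": -1, "dx": 0, "dy": 29.9, "dz": -60.8, "twist": 0},
    {"fingers": -1, "dx": 0, "dy": 34.3, "dz": -66.1, "twist": 0},
    {"fingers": -1, "dx": 0, "dy": 34.3, "dz": -66.1, "twist": 0},
    {"fingers": -1, "dx": 0, "dy": 34.3, "dz": -66.1, "twist": 0},
  ],
)

```text
t: 22.02
eef_pos: [0.5578, 0.0524, 0.1678]
eef_rot: [0.791, 0.611, -0.001, -0.001]
contact_force: [-5.3, 3.5, -1.0]
gripper_width: 0.0095
grasp_force: 30.0
```

```bash
cat >> h.py <<'E'
def check(k=3):
    P={}
    for cam in ["top","scene","wrist"]:
      for _ in range(k):
        c=camera(cam)
        for n in ["hole_far","hole_near","finger_tip","index_mark","hold_frame"]:
            for d in pinpoint(n,cam)[:1]:
                if d["score"]>.45:
                    p=w(c,d["xyz"]);P.setdefault((n,cam),[]).append([p[:2]@u,p[:2]@v,p[2]])
        if cam=="scene":
            m=cv2.inRange(cv2.cvtColor(c["image"],cv2.COLOR_RGB2HSV),(12,100,60),(30,255,255))[240:264,280:310]; ys,xs=np.nonzero(m)
            if len(xs): print("ring",len(xs),280+(xs.min()+xs.max())/2,240+(ys.min()+ys.max())/2)
    for q in sorted(P): print(q,len(P[q]),np.median(P[q],0))
E
python3 - <<'E'
from h import *
togo(dp=[0,0,0]); check()
E
```

```text
t 22.0167 eef [0.5578 0.0524 0.1678] F [-5.3268  3.5463 -1.0431] w 0.009457660342958788 g 29.97814178466797 y ang -14.62218128013793 | move mm [0. 0. 0.] twist -0.0003871363707141917
ring 21 292.5 252.5
ring 21 292.5 252.5
ring 21 292.5 252.5
('finger_tip', 'scene') 3 [0.5555 0.0932 0.1272]
('finger_tip', 'top') 3 [0.5629 0.0983 0.1286]
('hold_frame', 'scene') 3 [0.6463 0.1913 0.0795]
('hold_frame', 'wrist') 2 [0.5921 0.2048 0.0757]
('hole_far', 'scene') 3 [0.5976 0.1587 0.0701]
('hole_far', 'top') 1 [ 0.3958  0.1168 -0.0027]
('hole_far', 'wrist') 3 [0.6016 0.1574 0.072 ]
('hole_near', 'scene') 3 [0.5283 0.2221 0.0655]
('hole_near', 'wrist') 3 [0.5326 0.2221 0.0674]
('index_mark', 'scene') 3 [0.5701 0.0943 0.1417]
('index_mark', 'top') 2 [0.5692 0.0973 0.1393]
```

Emit:
carry_out(
  deltas=[
    {"fingers": -1, "dx": 0, "dy": 2.2, "dz": -2.5, "twist": 0},
    {"fingers": -1, "dx": 0, "dy": 4.4, "dz": -5, "twist": 0},
    {"fingers": -1, "dx": 0, "dy": 6.7, "dz": -7.5, "twist": 0},
    {"fingers": -1, "dx": 0, "dy": 9.1, "dz": -9.9, "twist": 0},
    {"fingers": -1, "dx": 0, "dy": 11.6, "dz": -12.3, "twist": 0},
    {"fingers": -1, "dx": 0, "dy": 14, "dz": -14.5, "twist": 0},
    {"fingers": -1, "dx": 0, "dy": 16, "dz": -16.5, "twist": 0},
    {"fingers": -1, "dx": 0, "dy": 18, "dz": -18.4, "twist": 0},
    {"fingers": -1, "dx": 0, "dy": 18, "dz": -18.4, "twist": 0},
    {"fingers": -1, "dx": 0, "dy": 18, "dz": -18.4, "twist": 0},
    {"fingers": -1, "dx": 0, "dy": 18, "dz": -18.4, "twist": 0},
  ],
)

```text
t: 25.63
eef_pos: [0.5747, 0.0481, 0.1859]
eef_rot: [0.791, 0.611, -0.001, -0.002]
contact_force: [-5.9, 4.6, -1.1]
gripper_width: 0.009
grasp_force: 30.0
```

```bash
python3 - <<'E'
from h import *
togo(dp=[0,0,0]); check(4)
out=[]
for cam in ["top","scene"]:
    c=camera(cam); q=px(c,[*(.568*u+.097*v),.14]); n=px(c,[.617,.003,.07]); a=((q+n)/2-[30,30]).astype(int); print(cam,a,px(c,[.617,.003,.069]))
    out.append(cv2.resize(c["image"][a[1]:a[1]+60,a[0]:a[0]+60],(400,400),interpolation=cv2.INTER_CUBIC))
cv2.imwrite("pics/crop7.png",np.hstack(out)[:,:,::-1])
E
```

```text
t 25.6333 eef [0.5747 0.0481 0.1859] F [-5.903   4.5902 -1.0795] w 0.009016139134564697 g 29.978305399417877 y ang -14.618141958518201 | move mm [0. 0. 0.] twist -0.0003166369089027121
ring 21 292.5 253.0
ring 21 292.5 253.0
ring 21 292.5 253.0
ring 21 292.5 253.0
('finger_tip', 'scene') 3 [0.5632 0.0971 0.1378]
('finger_tip', 'wrist') 1 [0.651  0.1868 0.081 ]
('hold_frame', 'scene') 4 [0.6474 0.1918 0.0806]
('hold_frame', 'wrist') 4 [0.6513 0.185  0.0815]
('hole_far', 'scene') 4 [0.5985 0.159  0.0675]
('hole_far', 'top') 1 [ 0.3967  0.1176 -0.0045]
('hole_far', 'wrist') 4 [0.6016 0.1563 0.071 ]
('hole_near', 'scene') 4 [0.5297 0.2207 0.0655]
('hole_near', 'top') 4 [0.5301 0.2233 0.0703]
('hole_near', 'wrist') 4 [0.5329 0.2233 0.0684]
('index_mark', 'scene') 2 [0.5722 0.0944 0.144 ]
('index_mark', 'top') 3 [0.571 0.094 0.14 ]
top [314 206] [328.826  226.3975]
scene [259 195] [294.3887 251.4302]
```

```bash
python3 - <<'E'
from h import *
for cam in ["scene","top","wrist"]:
    c=camera(cam)
    P=np.zeros((480,640,3)); P[c["depth"]>0]=cloud(c)
    for n in ["hold_frame","index","index_mark","finger_tip"]:
        for d in regions_of(n,cam)[:1]:
            r=d["region"]&(c["depth"]>0); p=P[r]; s=p[:,:2]@u;t=p[:,:2]@v;z=p[:,2]
            ang=np.degrees(np.arctan2(z-.082,.647-s)); rad=np.hypot(z-.082,.647-s)
            print(cam,n,round(d["score"],2),r.sum(),"t",np.percentile(t,[2,50,98]),"ang",np.percentile(ang,[2,10,50,90,98]),"rad",np.percentile(rad,[2,50,98]))
            if n=="index":
                for a in range(0,len(s),max(1,len(s)//40)): print("   ",np.round([t[a],rad[a],ang[a]],3),end="")
                print()
            if n=="hold_frame":
                # robust plane: RANSAC on normal
                best=0;rng=np.random.default_rng(0);q=np.c_[s,t,z]
                for _ in range(1500):
                    i=rng.choice(len(q),3,False);nn=np.cross(q[i[1]]-q[i[0]],q[i[2]]-q[i[0]]);L=np.linalg.norm(nn)
                    if L<1e-5: continue
                    nn/=L; k=(abs((q-q[i[0]])@nn)<.0015); 
                    if k.sum()>best: best=k.sum();K=k
                m=q[K].mean(0);nn=np.linalg.svd(q[K]-m,full_matrices=False)[2][2];nn*=np.sign(nn[2]);print("  plane",best,nn,"tilt",np.degrees(np.arctan2(-nn[0],nn[2])),np.degrees(np.arctan2(nn[0],nn[2])))
E
```

```text
scene finger_tip 0.92 3712 t [0.0988 0.2116 0.2653] ang [-90.2389  34.5504  39.4108  86.0236 164.3869] rad [0.0044 0.0691 0.1609]
top hold_frame 0.82 506 t [0.1368 0.154  0.2653] ang [-7.293  34.5378 37.1552 49.8307 62.3486] rad [0.1196 0.1589 0.3034]
  plane 183 [0.5629 0.0068 0.8265] tilt -34.2603146549724 34.2603146549724
top index 0.49 96 t [0.0772 0.0881 0.0954] ang [-14.5176  38.3634  39.9834  42.1723  43.1757] rad [0.0648 0.1009 0.1129]
    [ 0.091  0.082 39.581]    [ 0.091  0.083 38.674]    [ 0.092  0.09  40.588]    [ 0.089  0.089 41.116]    [ 0.09   0.092 40.829]    [ 0.093  0.095 40.606]    [ 0.09   0.094 40.744]    [ 0.093  0.096 39.506]    [ 0.09   0.096 40.503]    [  0.081   0.064 -14.486]    [ 0.083  0.097 42.382]    [ 0.08   0.097 43.17 ]    [ 0.092  0.099 39.974]    [ 0.089  0.097 39.964]    [ 0.086  0.099 41.594]    [ 0.083  0.1   42.847]    [ 0.079  0.097 41.955]    [ 0.092  0.102 40.621]    [ 0.089  0.101 40.573]    [ 0.085  0.099 40.429]    [ 0.082  0.1   41.677]    [ 0.079  0.102 43.161]    [ 0.093  0.104 40.049]    [ 0.09   0.104 40.476]    [ 0.087  0.1   38.992
[... 493 characters left out ...]
.424]    [ 0.093  0.112 38.563]    [ 0.09   0.109 37.69 ]    [ 0.08   0.102 36.245]    [ 0.091  0.114 38.804]
top index_mark 0.59 91 t [0.0785 0.0891 0.0971] ang [-14.035   38.477   39.8247  41.134   42.9096] rad [0.0713 0.102  0.1137]
top finger_tip 0.74 463 t [0.1366 0.153  0.2634] ang [-5.0806 34.8474 37.1913 49.2596 50.7394] rad [0.1298 0.1589 0.1641]
wrist hold_frame 0.77 26929 t [0.1437 0.232  0.2625] ang [ 35.434   37.6278  41.3948  74.7146 144.2701] rad [0.0084 0.1396 0.1619]
  plane 17876 [0.565  0.003  0.8251] tilt -34.403723652340744 34.403723652340744
wrist finger_tip 0.98 27928 t [0.1432 0.2314 0.2629] ang [ 34.3381  37.5587  41.2319  74.4855 145.5342] rad [0.0084 0.1387 0.162 ]
```

Emit:
carry_out(
  deltas=[
    {"fingers": -1, "dx": 0, "dy": 1.5, "dz": -1.7, "twist": 0},
    {"fingers": -1, "dx": 0, "dy": 3, "dz": -3.4, "twist": 0},
    {"fingers": -1, "dx": 0, "dy": 4.5, "dz": -5.2, "twist": 0},
    {"fingers": -1, "dx": 0, "dy": 4.5, "dz": -5.2, "twist": 0},
    {"fingers": -1, "dx": 0, "dy": 4.5, "dz": -5.2, "twist": 0},
    {"fingers": -1, "dx": 0, "dy": 4.5, "dz": -5.2, "twist": 0},
    {"fingers": -1, "dx": 0, "dy": 4.5, "dz": -5.2, "twist": 0},
  ],
)

```text
t: 30.67
eef_pos: [0.5804, 0.0466, 0.1912]
eef_rot: [0.791, 0.611, -0.0, -0.001]
contact_force: [-3.0, 5.0, -3.2]
gripper_width: 0.0094
grasp_force: 30.0
```

```bash
python3 - <<'E'
from h import *
togo(dp=[0,0,0]); check(3)
c=camera("wrist")
P=np.zeros((480,640,3)); P[c["depth"]>0]=cloud(c)
d=regions_of("hold_frame","wrist")[0]
p=P[d["region"]&(c["depth"]>0)];q=np.c_[p[:,:2]@u,p[:,:2]@v,p[:,2]]
best=0;rng=np.random.default_rng(0)
for _ in range(600):
    i=rng.choice(len(q),3,False);nn=np.cross(q[i[1]]-q[i[0]],q[i[2]]-q[i[0]]);L=np.linalg.norm(nn)
    if L<1e-5: continue
    nn/=L; k=(abs((q-q[i[0]])@nn)<.0015)
    if k.sum()>best: best=k.sum();K=k
m=q[K].mean(0);nn=np.linalg.svd(q[K]-m,full_matrices=False)[2][2];nn*=np.sign(nn[2]);print(best,np.degrees(np.arctan2(nn[0],nn[2])))
# hinge from plane: top face 6 mm above axis -> point at z=.082
top=m-nn*.006
print("axis s at z=.082:", top[0]-(0.082-top[2])*nn[2]/nn[0])
# ring via scene, needle foot from earlier (294.25,251.55)
c=camera("scene");
for r in (252,252.5,253): print(ray(c,(292.7,r),.069)[:2]@u-ray(c,(294.25,251.55),.069)[:2]@u, ray(c,(292.7,r),.069)[:2]@v-ray(c,(294.25,251.55),.069)[:2]@v)
E
```

```text
t 30.6667 eef [0.5804 0.0466 0.1912] F [-3.024   5.0196 -3.1692] w 0.009364859095175456 g 29.97510999441147 y ang -14.616005995605185 | move mm [0. 0. 0.] twist -0.00027935732337014407
ring 21 292.5 253.0
ring 21 292.5 253.0
ring 21 292.5 253.0
('finger_tip', 'scene') 3 [0.5668 0.0946 0.145 ]
('finger_tip', 'top') 1 [0.598  0.1601 0.0006]
('hold_frame', 'scene') 3 [0.6478 0.1915 0.0774]
('hold_frame', 'wrist') 3 [0.6509 0.1852 0.0808]
('hole_far', 'scene') 2 [0.599  0.1575 0.0681]
('hole_far', 'wrist') 3 [0.6021 0.1581 0.0694]
('hole_near', 'scene') 3 [0.5297 0.2215 0.0657]
('hole_near', 'top') 3 [0.5291 0.2238 0.0699]
('hole_near', 'wrist') 3 [0.5337 0.2211 0.069 ]
('index_mark', 'scene') 1 [0.5723 0.095  0.1426]
('index_mark', 'top') 2 [0.5716 0.0966 0.141 ]
('index_mark', 'wrist') 3 [0.573  0.0937 0.1423]
17433 37.2365443451917
axis s at z=.082: 0.6526241348102162
0.0030231565908949154 -0.0009116982928878414
0.003853196961859484 0.00016008589298088793
0.00468130966531477 0.0012293809908193731
```

Emit:
carry_out(
  deltas=[
    {"fingers": -1, "dx": 0, "dy": -1, "dz": 0, "twist": 0},
    {"fingers": -1, "dx": 0, "dy": -2, "dz": 0, "twist": 0},
    {"fingers": -1, "dx": 0, "dy": -3, "dz": 0, "twist": 0},
    {"fingers": -1, "dx": 0, "dy": -4, "dz": 0, "twist": 0},
    {"fingers": -1, "dx": 0, "dy": -4, "dz": 0, "twist": 0},
    {"fingers": -1, "dx": 0, "dy": -4, "dz": 0, "twist": 0},
  ],
)

```text
t: 34.02
eef_pos: [0.5792, 0.0469, 0.1907]
eef_rot: [0.791, 0.611, 0.001, 0.001]
contact_force: [7.0, 3.1, -15.8]
gripper_width: 0.0092
grasp_force: 30.0
```

```bash
cat > ang.py <<'E'
from h import *
def go():
    togo(dp=[0,0,0]); c=camera("wrist")
    P=np.zeros((480,640,3)); P[c["depth"]>0]=cloud(c)
    p=P[regions_of("hold_frame","wrist")[0]["region"]&(c["depth"]>0)];q=np.c_[p[:,:2]@u,p[:,:2]@v,p[:,2]]
    best=0;rng=np.random.default_rng(0)
    for _ in range(600):
        i=rng.choice(len(q),3,False);nn=np.cross(q[i[1]]-q[i[0]],q[i[2]]-q[i[0]]);L=np.linalg.norm(nn)
        if L<1e-5: continue
        nn/=L; k=(abs((q-q[i[0]])@nn)<.0015)
        if k.sum()>best: best=k.sum();K=k
    m=q[K].mean(0);nn=np.linalg.svd(q[K]-m,full_matrices=False)[2][2];nn*=np.sign(nn[2]);top=m-nn*.006
    print(best,"angle",np.degrees(np.arctan2(nn[0],nn[2])),"axis s",top[0]-(0.082-top[2])*nn[2]/nn[0]); check(2)
go()
E
python3 ang.py
```

```text
t 34.0167 eef [0.5792 0.0469 0.1907] F [  6.9975   3.1352 -15.8395] w 0.009179270111039637 g 29.972700476646423 y ang -14.621839439411294 | move mm [0. 0. 0.] twist -0.00038117012451688304
17494 angle 36.83809927115457 axis s 0.6523886256842301
ring 20 292.5 252.5
ring 20 292.5 252.5
('finger_tip', 'scene') 2 [0.5686 0.0926 0.1433]
('finger_tip', 'wrist') 1 [0.5322 0.2214 0.0691]
('hold_frame', 'scene') 2 [0.6468 0.1913 0.0772]
('hold_frame', 'wrist') 2 [0.6512 0.1865 0.0826]
('hole_far', 'scene') 2 [0.5974 0.1587 0.0676]
('hole_far', 'wrist') 2 [0.6032 0.1571 0.0712]
('hole_near', 'scene') 2 [0.5283 0.2218 0.0673]
('hole_near', 'top') 2 [0.5303 0.2232 0.07  ]
('hole_near', 'wrist') 2 [0.5318 0.2231 0.0678]
('index_mark', 'scene') 2 [0.5696 0.0936 0.1423]
('index_mark', 'top') 1 [0.5684 0.0946 0.1379]
```

Emit:
carry_out(
  deltas=[
    {"fingers": -1, "dx": 0, "dy": -0.7, "dz": -0.5, "twist": 0},
    {"fingers": -1, "dx": 0, "dy": -1.4, "dz": -1, "twist": 0},
    {"fingers": -1, "dx": 0, "dy": -1.4, "dz": -1, "twist": 0},
    {"fingers": -1, "dx": 0, "dy": -1.4, "dz": -1, "twist": 0},
    {"fingers": -1, "dx": 0, "dy": -1.4, "dz": -1, "twist": 0},
    {"fingers": -1, "dx": 0, "dy": -1.4, "dz": -1, "twist": 0},
  ],
)

```text
t: 36.42
eef_pos: [0.5778, 0.0473, 0.1915]
eef_rot: [0.791, 0.611, 0.001, 0.001]
contact_force: [7.4, 3.6, -16.4]
gripper_width: 0.009
grasp_force: 30.0
```

```bash
python3 ang.py
```

```text
t 36.4167 eef [0.5778 0.0473 0.1915] F [  7.4095   3.61   -16.3728] w 0.00897643120359085 g 29.972341060638428 y ang -14.62477457787109 | move mm [0. 0. 0.] twist -0.0004323979546421164
17319 angle 37.28843889299425 axis s 0.6500546290737196
ring 20 293.5 252.0
ring 20 293.5 252.0
('finger_tip', 'scene') 2 [0.5667 0.0944 0.1455]
('hold_frame', 'scene') 1 [0.6448 0.1932 0.0784]
('hold_frame', 'top') 1 [0.5971 0.1615 0.0012]
('hold_frame', 'wrist') 2 [0.6486 0.1883 0.0824]
('hole_far', 'scene') 1 [0.5987 0.1583 0.0681]
('hole_far', 'wrist') 2 [0.5996 0.1571 0.0704]
('hole_near', 'scene') 2 [0.5255 0.2217 0.0651]
('hole_near', 'top') 2 [0.5257 0.2221 0.07  ]
('hole_near', 'wrist') 2 [0.5305 0.2214 0.0665]
('index_mark', 'top') 1 [0.5652 0.0945 0.1381]
('index_mark', 'wrist') 2 [0.5708 0.0957 0.1431]
```

```bash
python3 -c "
from rig import *
print(finish_job())"
```

```text
the job is handed in; nothing more can be done
None
```

I handed the job in; no verdict came back. By my measurements the needle paused within about 1 mm of each hole and is still over the hinge-end hole, with the frame held by its handle at about 37.3° against an index tab I estimate at 37.5°.

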